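Hold a fired tile against the edge gauge for its reading

ROBOT

A 6-joint arm with a two-finger parallel gripper is mounted at the origin on a cart in front of the work surface, level with it; the furniture and walls round the work are solid. World frame = base frame: x ahead of the robot, y to its left, z up, the work surface at z = 0. Lengths are in mm, angles in degrees, forces in N, time in s.
With the tool pointing down it reaches from about 300 to 850 mm from the base axis. Payload 4.2 kg.
Tool frame: the origin (TCP) lies midway between the tips of the shut fingers; the grasp point (between the pads) lies 19 mm behind it (env.hold_point_z is the z of the grasp point in the tool frame, in mm); z points along the fingers, y is the direction in which the jaws open and shut (so a half turn about z gives the same grasp; the last joint's range is limited). The gripper opens to 91 mm and grips with 3 to 60 N. Pads are 32 mm wide; open, the fingers measure 118 mm over their backs; the gripper's body (76 mm by 178 mm) begins 60 mm behind the grasp point.
Start: joints at [-69.729, 18.312, 89.639, -0, 72.044, -1.146], TCP at [209.969, -535.31, 213.976] pointing down, gripper open.
Joint ranges: [-177.97, 177.97], [-48.28, 115.42], [12.27, 149.76], [-77.06, 257.06], [2.81, 150.46], [-146.56, 146.56]. Speed limits (degrees/s): [147.25, 147.25, 180, 180, 180, 180].

INTERFACE

Orientations are given as [roll, pitch, yaw] about the fixed x, y, z axes, in that order (R = Rz(yaw) Ry(pitch) Rx(roll)).
In Python, from workcell import env, grab_frame, camera_params, spotter gives the robot as it stands. The module is installed in compiled form; this text tells all that it offers.
- The arm moves only by the shell command python3 -m jog 'ROWS' [FORCE]. ROWS is text: rows parted by semicolons, each of 7 numbers parted by spaces: the turn, a rotation vector about the world's x, y, z in units of 5 degrees (1.0 is 5 degrees), then the shift along the world's x, y, z in units of 25 mm (1.0 is 25 mm), then the opening, from 0 (shut) to 1 (fully open). A call has 1 to 5 rows; each row is the pose to reach, as a shift and turn from the pose commanded when the call began; what a row does not reach only later rows make up. A row lasts 1/8 s, in which the tool goes at most 62.5 mm and 10.7 degrees, less where a joint would pass 70% of its speed; a pose out of reach is approached as far as the arm can. A call with a gripper value outside its range is refused whole. The fingers move at their own pace and stop on an object; FORCE is the grip in N (left out, the last holds). Time passes only in rows, so rows that repeat a pose let the fingers close. It gives the time, the measured TCP pose, the force and the opening at its end, in the units of the state.
- env.state(): the state, without advancing time (a new reading comes with each control period).
- grab_frame(name): name is "side" or "top" or "wrist"; returns the picture (384x512x3 uint8, red, green, blue); there is no depth.
- camera_params(name): a dict with "K" (3x3 intrinsics, pixels), "dist" ([k1, k2, p1, p2, k3] as OpenCV has them; the pictures are not rectified), "rvec" (rotation vector, rad) and "tvec" (3), from world to camera coordinates, as OpenCV has them. Camera axes: x right, y down, z forward; pixel columns grow to the right and rows downward; lengths in mm; the calibration is good to about 2 mm. A picture is of the moment at which its call begins: read the wrist's pose just before it. camera_params takes no time and is no camera call; for the wrist camera it gives the pose at the moment of the call.
- env.job_done(): hands the job in, once; it reports no verdict.
Trained networks look in the newest picture that a camera, given by its name, has taken for a name from the list of things; names that differ only in an ending like _2 or _b are one class to them, and where a whole thing is asked for, a point or a joint stands for the part that bears it (a point fixed in the world has none). Each returns a list of dicts, best first, with "conf" (0 to 1); they miss things now and then, are a little off and sometimes report something else, mostly with a low value. They report only what shows in the picture. A call takes as long as a camera call.
- spotter.look_for(query, camera): "box" ([left, top, width, height] in pixels, round what is visible of it).
- spotter.trace(query, camera): "region" (384x512 bool, what is visible of it) and "box" ([left, top, width, height] in pixels, round what is visible of it).
The state is a dict: "time_s": time; "qpos": joint angles; "qvel": joint speeds; "effort": joint torques, N m; "ee_pos": TCP position; "ee_rot": TCP orientation; "force": force on the tool from outside, world axes, zero at the start; "torque": the same for the moment, N m; "gripper_width": finger opening in mm.
Only numpy, scipy, OpenCV 4.12 (cv2) and the standard library are available. Lean on these libraries where they do the work, as an engineer would, in place of code of your own. Each camera call takes 0.05 s, during which the arm holds its last target. There are 200 camera calls.

TASK

I want to read how straight the short edge of the oblong tile is on the dial gauge. Slide the gauge's transport lock fully over to the left to free the spindle, lay the oblong tile flat on the two runners with a short edge facing the studs and centred on the spindle, then press it, without forcing it, against the sprung spindle until that edge sits square on both studs. Finish while still holding it pressed there, as the spindle pushes it off again if you let go; leave the square tile, the tape and the rib alone.

Things in the scene. Friction and masses are not known exactly. Their poses are not given: they have to be found in the camera images.
- gauge: Edge gauge fixed to the bench: grey plate 250 x 120 mm, top at height 14 mm. Origin on the bench under the plate's centre; +x runs from the open bed (robot's side) to the head and dial, +y left, z up. Two steel runners along x (y = +-18 mm, 10 mm wide, x = -115 to 27 mm, tops at height 22 mm) carry the tile. Aluminium head: x = 32 to 73 mm, 96 mm wide, 57 mm high; dial behind it, lower.
- stop_mid (a point): Point midway between the end faces of the two fixed studs, the hard stop: gauge x = 20 mm, y = 0, height 28 mm; axes as the gauge's. The studs (10 mm thick) stick out of the head towards -x at y = +-20 mm. With the oblong tile home, its short edge is at this point and its centre 50 mm from it to -x, on the line y = 0, height 28 mm.
- lock_bar (a joint): Transport lock on top of the head, m: 0 = locked, 0.024 = slid fully to its end stop (free); starts at 0 to 0.005; slides along the gauge's +y (left), with about 1.5 N of friction, and stays where left. Below about 0.014 its tongue blocks the spindle, which then goes in only about 1 mm.
- lock_knob (a point): Half-way up the lock's upright black round knob (height 68 mm over the bench), which is 17 mm across at foot and top, 14 mm at the waist, from height 55 to 82 mm, and moves with the lock. At gauge x = 52.5 mm, y = the lock's joint value. Axes as the gauge's.
- spindle (a joint): Travel of the sprung spindle, m: 0 = fully out, grows as it is pressed along the gauge's +x; about 0.008 when a tile's edge sits on both studs; own limit 0.012. The spring pushes back with about 1.8 N at 0 and 5.4 N at 0.008.
- spindle_tip (a point): Front of the spindle's tip (11 mm thick), midway between the studs and 8 mm in front of their faces while out: gauge x = 12 mm, y = 0, height 28 mm; axes as the gauge's.
- datum_studs: The two studs as a part; its origin and axes are those of gauge, not a point on the studs (see stop_mid).
- tile_centre (a point): Centre, half-way up, of the oblong glazed tile, 100 (its x) x 60 (its y) x 12 mm, about 0.15 kg, lying flat; white on top, red fired clay at the edges. The two short edges are alike.
- square_tile: Square tile 80 x 80 x 12 mm of the same make, lying on the bench beside the oblong one; origin under its centre. To be left alone. The two tiles may have swapped places.
- masking_tape: Roll of masking tape lying flat, 86 mm across, 19 mm high; origin under its centre. To be left alone.
- kidney_rib: Kidney-shaped wooden rib, 82 x 49 x 8 mm, lying flat; origin under its centre. To be left alone.

How it is judged:
By the outcome, as a careful person would: the job done as asked, in the order asked, and still so for the second after the job is handed in, while the arm keeps its last pose, push and grip.
It also fails if it takes over 64 s, if anything falls off the work surface, if the arm or the gripper's body presses on something with over 40 N, if the wrist force passes 120 N, or if a joint passes its speed limit or range.

## Working session

There is one attempt and no reset: what is moved stays moved. The work goes in short steps, Python scripts to look and compute and a shell command to move; the robot and the scene stay as the last step left them, time stands still between calls to the robot, and variables do not carry over. Pictures are saved under pics/ and viewed, about 8 in all and at most 12, crops included, and the job is handed in when it is done.

```bash
mkdir -p pics
cat > h.py <<'E'
import numpy as np, cv2
from workcell import env, grab_frame, camera_params, spotter
def ray(c,uv,z):
    p=camera_params(c) if isinstance(c,str) else c
    R=cv2.Rodrigues(np.array(p["rvec"],float))[0];t=np.array(p["tvec"],float).ravel()
    n=cv2.undistortPoints(np.array(uv,float).reshape(-1,1,2),np.array(p["K"],float),np.array(p["dist"],float)).reshape(-1,2)
    d=np.c_[n,np.ones(len(n))]@R; o=-R.T@t
    return o+d*((z-o[2])/d[:,2])[:,None]
def proj(c,P):
    p=camera_params(c) if isinstance(c,str) else c
    return cv2.projectPoints(np.array(P,float).reshape(-1,3),np.array(p["rvec"],float),np.array(p["tvec"],float),np.array(p["K"],float),np.array(p["dist"],float))[0].reshape(-1,2)
def save(n,im): cv2.imwrite("pics/"+n,im[:,:,::-1])
E
python3 - <<'E'
from h import *
a=grab_frame("top"); 
for q in ["tile_centre","square_tile","gauge","lock_knob","masking_tape","kidney_rib"]:
    r=spotter.trace(q,"top")
    for d in r[:2]:
        m=d["region"].astype(np.uint8); c=max(cv2.findContours(m,0,2)[0],key=cv2.contourArea)
        rc=cv2.minAreaRect(c); bp=ray("top",cv2.boxPoints(rc),12)
        print(q,round(d["conf"],2),d["box"],"ctr",ray("top",[rc[0]],12)[0].round(0),"corners",bp[:,:2].round(0).tolist())
b=grab_frame("side")
save("a.png",np.hstack([cv2.resize(a,(400,300)),cv2.resize(b,(400,300))]));save("top.png",a)
print(env.state()["time_s"],env.hold_point_z)
E
```

```text
tile_centre 0.58 [351.6, 170.8, 36.8, 42.5] ctr [ 491. -363.   12.] corners [[526.0, -316.0], [551.0, -374.0], [457.0, -410.0], [432.0, -353.0]]
square_tile 0.71 [294.1, 181.6, 32.7, 28.6] ctr [ 483. -213.   12.] corners [[446.0, -171.0], [525.0, -175.0], [521.0, -255.0], [442.0, -250.0]]
square_tile 0.57 [350.6, 170.6, 37.3, 43.6] ctr [ 492. -363.   12.] corners [[527.0, -315.0], [553.0, -375.0], [457.0, -411.0], [432.0, -351.0]]
gauge 0.91 [139.6, 123.9, 64.4, 101.6] ctr [531. 146.  12.] corners [[647.0, 241.0], [674.0, 118.0], [419.0, 55.0], [393.0, 172.0]]
lock_knob 0.63 [151.1, 145.7, 15.6, 9.2] ctr [593. 175.  12.] corners [[606.0, 197.0], [607.0, 155.0], [580.0, 153.0], [580.0, 195.0]]
masking_tape 0.63 [239.6, 219.9, 32.6, 36.5] ctr [379. -77.  12.] corners [[421.0, -33.0], [422.0, -119.0], [338.0, -120.0], [336.0, -36.0]]
masking_tape 0.35 [138.0, 124.5, 64.7, 101.8] ctr [530. 145.  12.] corners [[647.0, 240.0], [674.0, 116.0], [417.0, 54.0], [392.0, 173.0]]
kidney_rib 0.81 [335.6, 139.7, 32.1, 16.6] ctr [ 604. -321.   12.] corners [[585.0, -278.0], [632.0, -284.0], [623.0, -364.0], [576.0, -358.0]]
0.4 -18.8
```

View pics/top.png

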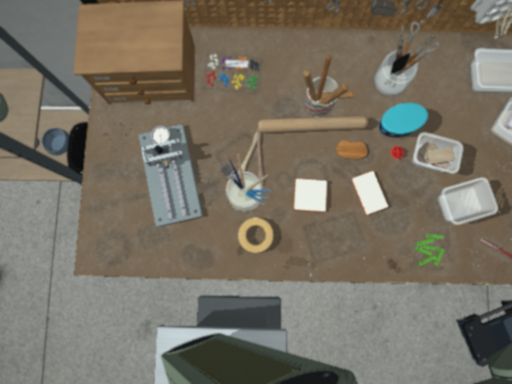

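View pics/a.png

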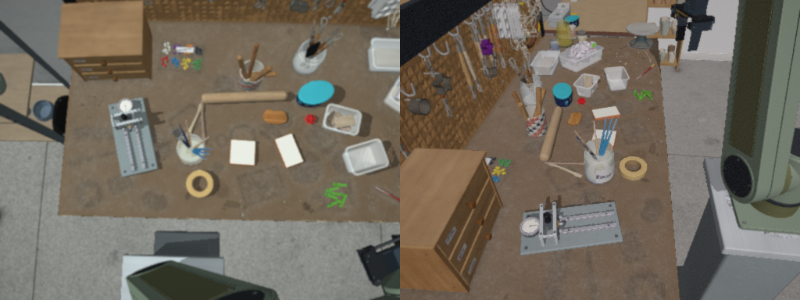

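Top view: the gauge is at (172,173) px with its dial at (160,133), the square tile at (311,195), the oblong at (370,192) and the tape at (256,235). Brush jar and tool bundle are at (245,190). I'll go up and over to the tiles for a close look.

```bash
python3 - <<'E'
from h import *
p=camera_params("wrist");R=cv2.Rodrigues(np.array(p["rvec"]))[0];print("cam",(-R.T@np.array(p["tvec"]).ravel()).round(),"fwd",R[2].round(2),env.state()["ee_pos"],env.state()["ee_rot"],p["K"][0][0])
for c in("top","side"):
  p=camera_params(c);R=cv2.Rodrigues(np.array(p["rvec"]))[0];print(c,(-R.T@np.array(p["tvec"]).ravel()).round(),R[2].round(2))
E
python3 -m jog '0 0 0 2 1 2 1; 0 0 0 4 2 5 1; 0 0 0 6 4 6 1; 0 0 0 8 5 6 1; 0 0 0 8 5 6 1'
```

```text
cam [ 281. -506.  384.] fwd [-0.25 -0.1  -0.96] [ 209.93689182 -535.25763351  213.83233396] [-1.79989058e+02 -1.48391635e-03  2.14135213e+01] 282.2572513138692
top [ 305.  -99. 1067.] [ 0.17  0.02 -0.98]
side [398. 543. 651.] [ 0.1  -0.73 -0.67]
time_s: 1.02
ee_pos: [412.0, -408.8, 365.3]
ee_rot: [179.9, -0.1, 21.5]
force: [0.1, -1.0, 0.6]
gripper_width: 91.5
```

Run:
```python
from h import *
save("w1.png",grab_frame("wrist"))
for q in ["tile_centre","square_tile"]:
  for d in spotter.trace(q,"wrist")[:2]:
    m=d["region"].astype(np.uint8); c=max(cv2.findContours(m,0,2)[0],key=cv2.contourArea)
    rc=cv2.minAreaRect(c); bp=ray("wrist",cv2.boxPoints(rc),12)
    e=np.diff(bp[:3,:2],axis=0)
    print(q,round(d["conf"],2),d["box"],"ctr",ray("wrist",[rc[0]],12)[0].round(1),np.linalg.norm(e,axis=1).round(1),np.degrees(np.arctan2(e[:,1],e[:,0])).round(1))
print(env.state()["ee_pos"],env.state()["ee_rot"],env.state()["time_s"])
```

```text
tile_centre 0.94 [230.3, 81.0, 35.8, 60.7] ctr [ 496.5 -362.5   12. ] [60.6 98.6] [ -68.3 -157.7]
square_tile 0.94 [138.5, 51.7, 61.4, 60.0] ctr [ 482.3 -215.3   12. ] [87.  84.5] [ -5.3 -88. ]
[ 411.29083154 -409.45780327  364.30362968] [ 1.79945921e+02 -9.21287716e-03  2.15956213e+01] 1.175
```

View pics/w1.png

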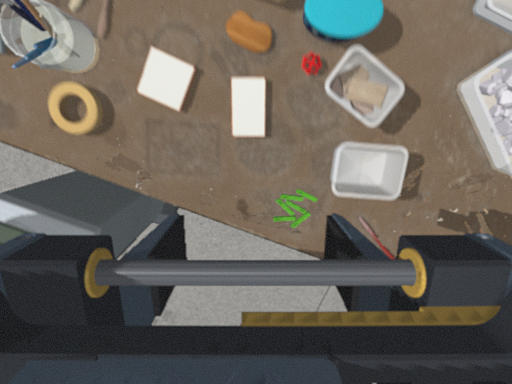

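The oblong tile shows at (248,106) px, lined up with the tool. The square tile is at (166,78). Now over to the gauge.

```bash
python3 -m jog '0 0 0 0 2.4 0 1; 0 0 0 0 4.8 0 1; 0 0 0 0 7.2 0 1; 0 0 0 0 9.6 0 1; 0 0 0 0 12 0 1' ; python3 -m jog '0 0 -0.5 0 2 0 1; 0 0 -1 0 4 -1 1; 0 0 -1.4 0 6 -2 1; 0 0 -1.4 0 8 -2 1; 0 0 -1.4 0 8 -2 1'
python3 - <<'E'
from h import *
im=grab_frame("wrist");save("w2.png",cv2.resize(im,(800,600)))
for q in ["gauge","lock_knob","spindle_tip","datum_studs"]:
  for d in spotter.trace(q,"wrist")[:1]:
    m=d["region"].astype(np.uint8); c=max(cv2.findContours(m,0,2)[0],key=cv2.contourArea)
    rc=cv2.minAreaRect(c); print(q,round(d["conf"],2),d["box"],rc)
print(env.state()["ee_pos"],env.state()["ee_rot"],env.state()["time_s"])
E
```

```text
time_s: 1.8
ee_pos: [408.9, -109.5, 363.6]
ee_rot: [180.0, 0.0, 21.3]
force: [1.5, 0.5, -0.4]
gripper_width: 90.8
time_s: 2.42
ee_pos: [409.4, 91.1, 313.2]
ee_rot: [-180.0, 0.1, 14.6]
force: [-0.0, -0.0, -0.7]
gripper_width: 91.2
lock_knob 0.56 [219.4, 24.7, 29.2, 21.3] ((234.5, 34.5), (21.0, 27.0), 90.0)
spindle_tip 0.49 [235.6, 59.2, 4.8, 10.8] ((239.0, 64.5), (11.0, 6.0), 90.0)
datum_studs 0.64 [223.1, 55.0, 32.2, 11.2] ((252.0, 60.5), (9.0, 8.0), 90.0)
[410.04926648  88.23371907 314.05456398] [ 1.79964556e+02 -4.14154906e-03  1.42766027e+01] 2.675
```

View pics/w2.png

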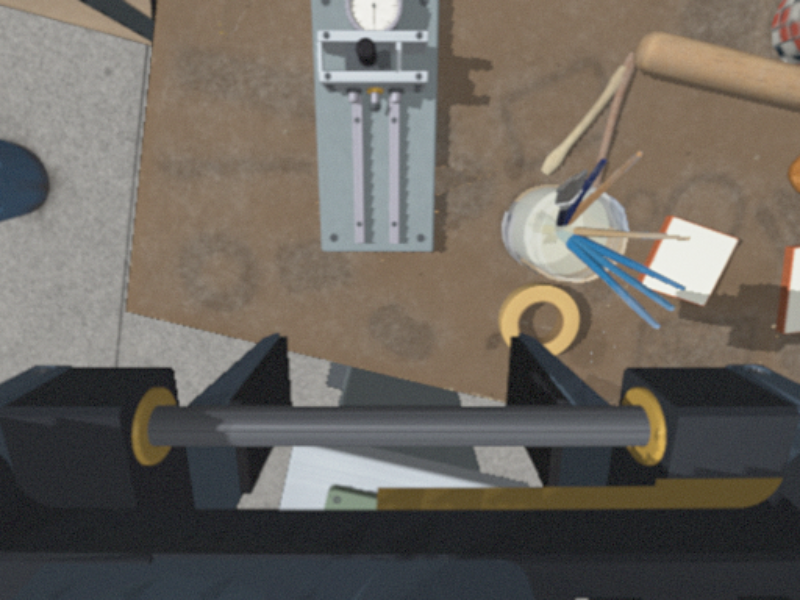

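The gauge is clear: plate front corners at (321,251) and (434,250), head corners near (319,83), (428,83), (319,31) and (428,31), knob at (366,50). I'll fit its pose.

```bash
cat >> h.py <<'E'
from scipy.optimize import least_squares
def fit(c,G,uv,x0=(540,145,14.3)):
    p=camera_params(c) if isinstance(c,str) else c; G=np.array(G,float);uv=np.array(uv,float)
    f=lambda x:(proj(p,world(x,G))-uv).ravel()
    r=least_squares(f,x0,x_scale=[10,10,1],loss="soft_l1"); return r.x,r.fun.reshape(-1,2)
def world(x,G):
    a=np.radians(x[2]);G=np.atleast_2d(np.array(G,float));return np.c_[x[0]+G[:,0]*np.cos(a)-G[:,1]*np.sin(a),x[1]+G[:,0]*np.sin(a)+G[:,1]*np.cos(a),G[:,2]]
E
python3 - <<'E'
from h import *
G=[[-125,60,14],[-125,-60,14],[-115,18,22],[-115,-18,22],[32,48,57],[32,-48,57],[73,48,57],[73,-48,57]]
uv=np.array([[321,251],[434,250],[360,243],[394,243],[319,84],[428,83],[319,31],[428,31]])*.64
x,r=fit("wrist",G,uv);print(x,(r).round(1).tolist())
k=ray("wrist",[np.array([366,44])*.64],82)[0];print("knob top",k,"gauge frame of knob:",)
a=np.radians(x[2]);d=k[:2]-x[:2];print(d@[np.cos(a),np.sin(a)],d@[-np.sin(a),np.cos(a)])
E
```

```text
[531.694708   142.9345556   14.19121953] [[0.3, 0.6], [-0.2, 1.4], [-0.0, 0.4], [0.2, 0.4], [0.2, -1.0], [-0.1, -0.3], [-1.1, -0.3], [0.5, -0.3]]
knob top [584.52282638 160.9866919   82.        ] gauge frame of knob:
55.64159945716971 4.549958992653754
```

```bash
python3 -m jog '0 0 0 1.5 0.8 -2.2 1; 0 0 0 2.9 1.7 -4.4 1; 0 0 0 2.9 1.7 -4.6 0; 0 0 0 2.9 1.7 -4.6 0; 0 0 0 2.9 1.7 -4.6 0'
python3 - <<'E'
from h import *
im=grab_frame("wrist");save("w3.png",cv2.resize(im[:230],(800,359),interpolation=cv2.INTER_CUBIC))
x=[531.7,142.9,14.2]
G=[[-125,60,14],[-125,-60,14],[-115,18,22],[-115,-18,22],[32,48,57],[32,-48,57],[73,48,57],[73,-48,57],[20,20,28],[20,-20,28],[12,0,28]]
print((proj("wrist",world(x,G))/.64).round(0).tolist())
print(env.state()["ee_pos"],env.state()["ee_rot"],env.state()["time_s"],env.state()["gripper_width"])
E
```

```text
time_s: 3.3
ee_pos: [482.8, 131.5, 200.8]
ee_rot: [180.0, -0.2, 14.4]
force: [-0.2, -0.0, 0.9]
gripper_width: 64.0
[[332.0, 365.0], [469.0, 365.0], [379.0, 358.0], [422.0, 358.0], [332.0, 176.0], [472.0, 177.0], [330.0, 112.0], [475.0, 112.0], [375.0, 194.0], [428.0, 194.0], [402.0, 205.0]]
[482.87507414 131.6775192  201.00086973] [179.98301095  -0.19669754  14.37254563] 3.35 59.74056580194751
```

View pics/w3.png

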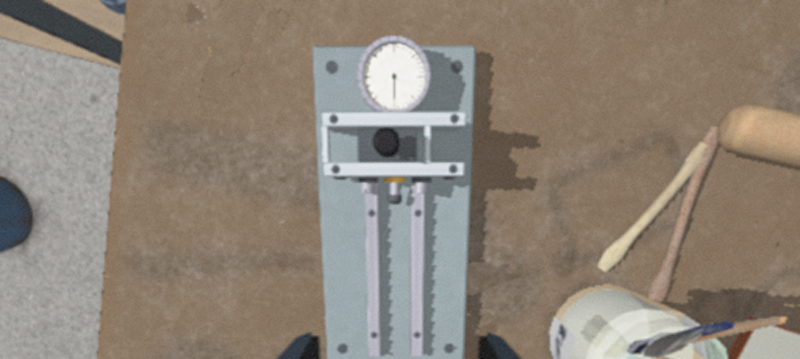

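The view is sharper here: head corners (324,176), (464,176), (323,112), (467,112), plate rear corners (314,47), (474,47), stud ends (369,192), (419,192), knob top (386,141). I'll refit.

Run:
```python
from h import *
G=[[32,48,57],[32,-48,57],[73,48,57],[73,-48,57],[125,60,14],[125,-60,14],[20,20,28],[20,-20,28],[12,0,28]]
uv=np.array([[324,176],[464,176],[323,112],[467,112],[314,47],[474,47],[369,192],[419,192],[395,204]])*.64
x,r=fit("wrist",G,uv);print(x,(r).round(1).tolist())
k=ray("wrist",[np.array([386,141])*.64],82)[0]
a=np.radians(x[2]);d=k[:2]-x[:2];print(k,d@[np.cos(a),np.sin(a)],d@[-np.sin(a),np.cos(a)])
for q in [(52.5,-40,0),(52.5,4,0),(-80,0,0),(-30,0,0)]: print(q,world(x,q).round(1))
```

```text
[530.46342919 147.89809361  14.30904252] [[0.2, 0.1], [0.3, 0.3], [-0.8, -0.1], [-0.1, 0.0], [-1.2, -1.6], [2.2, -1.5], [-0.5, 1.0], [1.4, 1.1], [-0.2, 0.3]]
[580.08078009 165.63382223  82.        ] 52.46147855737801 4.922483851308252
(52.5, -40, 0) [[591.2 122.1   0. ]]
(52.5, 4, 0) [[580.3 164.7   0. ]]
(-80, 0, 0) [[452.9 128.1   0. ]]
(-30, 0, 0) [[501.4 140.5   0. ]]
```

```bash
python3 -m jog '0 0 0 2.2 -0.1 0 0; 0 0 0 4.2 -0.2 -1 0; 0 0 0 4.28 -0.2 -3 0; 0 0 0 4.28 -0.2 -4.6 0; 0 0 0 4.28 -0.2 -5.4 0'
python3 -m jog '0 0 0 0 0 0 0; 0 0 0 0 0 0 0'
python3 - <<'E'
from h import *
im=grab_frame("side");
c=proj("side",[[585,145,60]])[0].astype(int);print(c)
u0,v0=max(c[0]-60,0),max(c[1]-60,0)
save("s1.png",cv2.resize(im[v0:v0+110,u0:u0+130],None,fx=5,fy=5,interpolation=cv2.INTER_CUBIC))
E
```

```text
time_s: 3.98
ee_pos: [588.8, 126.6, 63.4]
ee_rot: [180.0, 0.1, 14.4]
force: [-0.3, 0.7, -1.4]
gripper_width: 10.1
time_s: 4.22
ee_pos: [590.7, 127.3, 66.1]
ee_rot: [180.0, -0.2, 14.4]
force: [-0.2, 0.1, 0.5]
gripper_width: 0.7
[188 271]
```

View pics/s1.png

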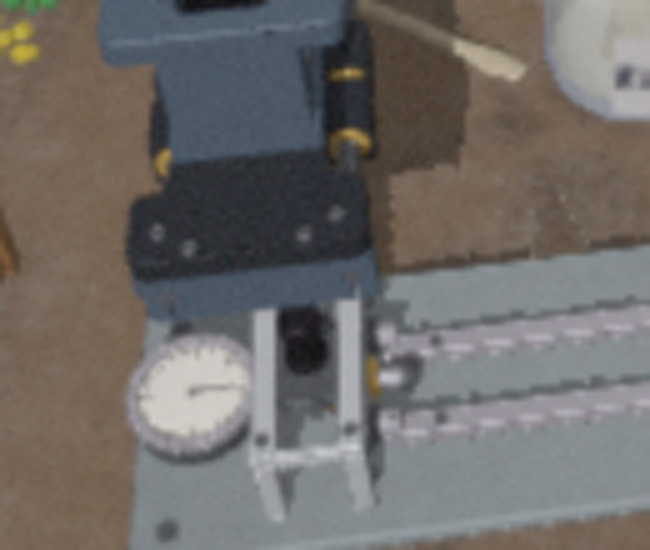

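The shut fingers stand to the right of the knob, above the head's bars. I'll push left along gauge +y.

```bash
python3 -m jog '0 0 0 -0.1 0.39 0 0; 0 0 0 -0.2 0.78 0 0; 0 0 0 -0.2 0.78 0 0'; python3 -m jog '0 0 0 -0.05 0.19 0 0; 0 0 0 -0.1 0.39 0 0; 0 0 0 -0.1 0.39 0 0'; python3 -m jog '0 0 0 -0.05 0.19 0 0; 0 0 0 -0.05 0.19 0 0'
```

```text
time_s: 4.65
ee_pos: [584.4, 147.7, 64.3]
ee_rot: [180.0, -0.0, 14.5]
force: [-0.3, 0.7, -0.8]
gripper_width: 0.2
time_s: 5.03
ee_pos: [581.9, 156.8, 64.0]
ee_rot: [-180.0, -0.0, 14.4]
force: [-0.3, -0.5, 1.0]
gripper_width: 0.3
time_s: 5.28
ee_pos: [580.7, 161.5, 63.9]
ee_rot: [-180.0, 0.0, 14.4]
force: [0.1, 0.0, 0.0]
gripper_width: 0.3
```

Run:
```python
from h import *
im=grab_frame("side")
u0,v0=128,211
save("s2.png",cv2.resize(im[v0:v0+110,u0:u0+130],None,fx=5,fy=5,interpolation=cv2.INTER_CUBIC))
```

```text
(no output)
```

View pics/s2.png

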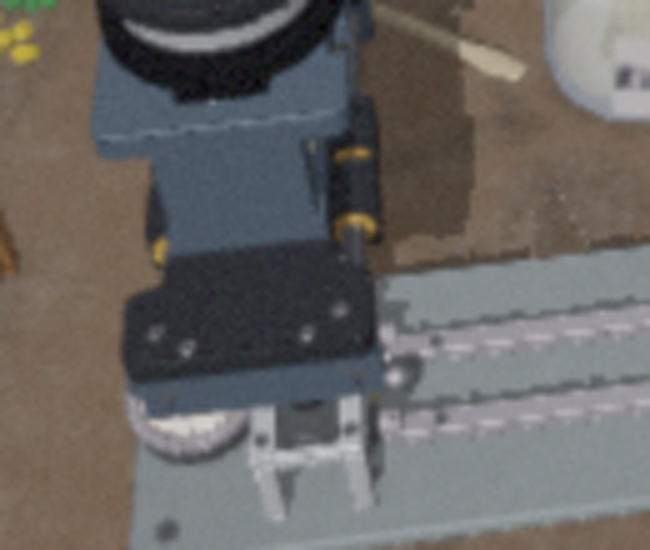

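The gripper almost hides the knob. I'll keep pushing in small steps and watch for the end stop.

```bash
for i in 1; do python3 -m jog '0 0 0 -0.05 0.19 0 0; 0 0 0 -0.05 0.19 0 0' 20 | tr '\n' ' ';echo; python3 -m jog '0 0 0 -0.03 0.12 0 0; 0 0 0 -0.03 0.12 0 0'| tr '\n' ' ';echo;  python3 -m jog '0 0 0 -0.03 0.12 0 0; 0 0 0 -0.03 0.12 0 0'| tr '\n' ' '; done
```

```text
time_s: 5.58 ee_pos: [579.6, 165.7, 64.0] ee_rot: [179.9, -0.0, 14.5] force: [0.7, -2.8, 1.3] gripper_width: 0.5 
time_s: 5.82 ee_pos: [579.5, 166.3, 64.0] ee_rot: [179.7, -0.0, 14.5] force: [3.3, -9.4, 1.2] gripper_width: 0.1 
time_s: 6.08 ee_pos: [579.4, 166.8, 64.1] ee_rot: [179.5, 0.0, 14.6] force: [5.0, -18.0, 1.3] gripper_width: 0.5
```

Force rose to 18 N with no further travel: end stop. Next I back off, lift, and confirm with the wrist camera.

```bash
python3 -m jog '0 0 0 0.2 -0.8 0 0; 0 0 0 0.25 -1 1 0; 0 0 0 -0.5 -1.3 3 0; 0 0 0 -2.4 -1.4 5 0; 0 0 0 -3.85 -1.4 5.5 0'; python3 -m jog '0 0 0 0 0 0 1; 0 0 0 0 0 0 1; 0 0 0 0 0 0 1'
python3 - <<'E'
from h import *
P=camera_params("wrist");im=grab_frame("wrist");print(env.state()["ee_pos"])
save("w4.png",cv2.resize(im[40:180,170:340],None,fx=4.5,fy=4.0,interpolation=cv2.INTER_CUBIC))
x=[530.46,147.9,14.31]
print(((proj(P,world(x,[[52.5,24,82],[52.5,0,82],[20,20,28],[20,-20,28],[12,0,28],[32,48,57],[32,-48,57],[73,48,57],[73,-48,57],[125,60,14],[125,-60,14]]))-[170,40])*[4.5,4]).round().tolist())
E
```

```text
time_s: 6.7
ee_pos: [481.6, 137.5, 204.1]
ee_rot: [-179.9, -0.3, 14.4]
force: [0.7, -0.1, -0.0]
gripper_width: 0.5
time_s: 7.08
ee_pos: [482.2, 137.0, 200.6]
ee_rot: [-180.0, 0.1, 14.4]
force: [-0.2, -0.5, 0.1]
gripper_width: 27.4
[482.18552106 136.98799685 200.50072436]
[[283.0, 201.0], [395.0, 201.0], [316.0, 335.0], [469.0, 335.0], [392.0, 363.0], [191.0, 291.0], [596.0, 292.0], [185.0, 125.0], [604.0, 126.0], [155.0, -49.0], [633.0, -48.0]]
```

View pics/w4.png

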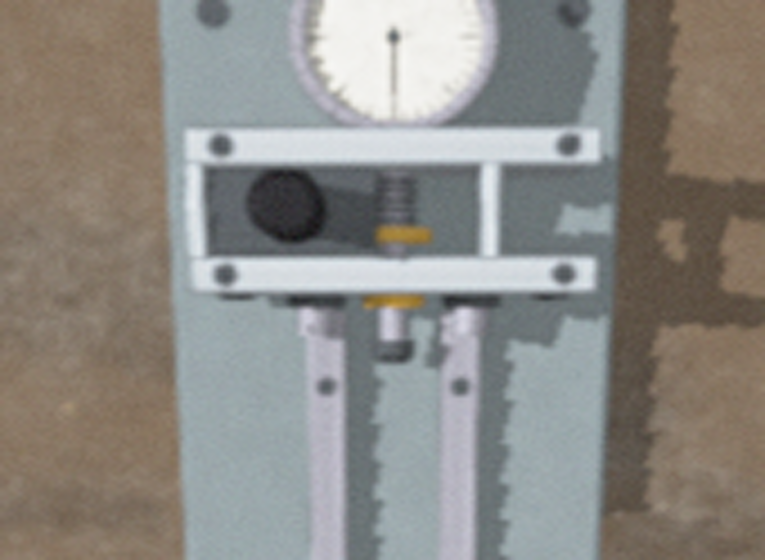

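The knob is at (286,204) px against a predicted (283,201) for 24 mm, so the lock is fully left and the gauge pose is confirmed. Now for the tile.

```bash
python3 -m jog '0 0 0 0 -0.3 2.4 1; 0 0 0 -0.5 -1.5 4.6 1; 0 0 0 -0.7 -3.5 6 1; 0 0 0 -1 -5.9 6 1; 0 0 0 -1 -8.3 6 1'; python3 -m jog '0 0 0.4 -0.5 -2.4 0 1; 0 0 0.8 -1 -4.8 0 1; 0 0 1.2 -1.6 -7.2 0 1; 0 0 1.5 -2.2 -9.6 0 1; 0 0 1.5 -2.2 -12 0 1';python3 -m jog '0 0 0 0 -1 -1.5 1; 0 0 0 0 -1.2 -3.5 1; 0 0 0 0 -1.2 -5.5 1; 0 0 0 0 -1.2 -6 1; 0 0 0 0 -1.2 -6 1'; python3 -m jog '0 0 0 0 0 0 1; 0 0 0 0 0 0 1'
python3 - <<'E'
from h import *
P=camera_params("wrist");im=grab_frame("wrist");s=env.state();print(s["ee_pos"],s["ee_rot"],s["time_s"]);save("w5.png",im)
for d in spotter.trace("tile_centre","wrist")[:2]:
    m=d["region"].astype(np.uint8); c=max(cv2.findContours(m,0,2)[0],key=cv2.contourArea)
    rc=cv2.minAreaRect(c); bp=ray(P,cv2.boxPoints(rc),12);e=np.diff(bp[:3,:2],axis=0)
    print(round(d["conf"],2),d["box"],cv2.boxPoints(rc).round(),"ctr",ray(P,[rc[0]],12)[0].round(1),np.linalg.norm(e,axis=1).round(1),np.degrees(np.arctan2(e[:,1],e[:,0])).round(1))
E
```

```text
time_s: 7.75
ee_pos: [457.0, -72.3, 351.6]
ee_rot: [180.0, -0.0, 14.5]
force: [1.0, -0.6, -0.4]
gripper_width: 81.6
time_s: 8.38
ee_pos: [401.0, -373.0, 351.0]
ee_rot: [-180.0, -0.0, 21.9]
force: [1.4, -0.2, 0.0]
gripper_width: 91.3
time_s: 9.0
ee_pos: [402.1, -400.9, 201.4]
ee_rot: [-180.0, 0.0, 21.9]
force: [-0.3, 0.2, 0.8]
gripper_width: 91.3
time_s: 9.25
ee_pos: [402.5, -401.2, 203.4]
ee_rot: [179.8, -0.1, 21.9]
force: [0.1, 0.2, 0.4]
gripper_width: 91.5
[ 402.32568712 -401.06401103  203.0967482 ] [ 1.79829452e+02 -6.67114869e-02  2.19267201e+01] 9.3
0.9 [225.9, 61.3, 57.2, 80.3] [[230.  56.]
 [280.  56.]
 [280. 141.]
 [230. 141.]] ctr [ 494.8 -363.7   12. ] [58.7 98.4] [ -68.  -156.7]
0.47 [0.0, 61.3, 45.7, 76.7] [[ -0.  62.]
 [ 45.  62.]
 [ 45. 135.]
 [  0. 135.]] ctr [389.4 -99.3  12. ] [54.3 86.4] [ -68.6 -168.9]
```

View pics/w5.png

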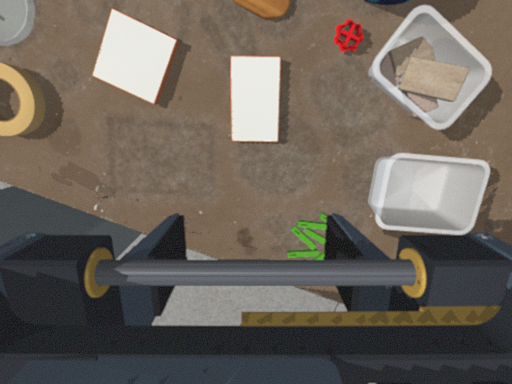

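The oblong tile's top corners are (231,56), (280,56), (279,141), (232,142) px, already aligned with the tool. Centre ≈ (495,-364), yaw ≈ 22°. Descend around it.

```bash
python3 -m jog '0 0 0 2 0.8 -1 1; 0 0 0 3.7 1.5 -3 1; 0 0 0 3.7 1.5 -5 1; 0 0 0 3.7 1.5 -7 1; 0 0 0 3.7 1.5 -7.6 1'; python3 -m jog '0 0 0 0 0 0 1; 0 0 0 0 0 -0.2 1; 0 0 0 0 0 -0.2 1'
```

```text
time_s: 9.98
ee_pos: [492.8, -361.7, 8.9]
ee_rot: [-179.7, 0.2, 21.9]
force: [0.6, -0.8, 0.6]
gripper_width: 91.6
time_s: 10.35
ee_pos: [494.9, -363.8, 8.0]
ee_rot: [179.9, -0.1, 21.9]
force: [0.7, -0.3, -0.4]
gripper_width: 91.3
```

```bash
python3 -m jog '0 0 0 0 0 -0.15 1; 0 0 0 0 0 -0.15 0.6; 0 0 0 0 0 -0.15 0.6; 0 0 0 0 0 -0.15 0.6; 0 0 0 0 0 -0.15 0.6' 25;  python3 -m jog '0 0 0 0 0 0 0.3; 0 0 0 0 0 0 0.3; 0 0 0 0 0 0 0.3'
```

```text
time_s: 10.98
ee_pos: [494.4, -363.2, 2.8]
ee_rot: [180.0, -0.0, 21.9]
force: [-0.2, -1.0, -0.5]
gripper_width: 59.3
time_s: 11.35
ee_pos: [494.4, -363.2, 2.8]
ee_rot: [180.0, -0.0, 21.9]
force: [0.3, 0.1, -0.7]
gripper_width: 59.8
```

Gripped at 59.8 mm. Lift and carry over to the gauge.

```bash
python3 -m jog '0 0 0 0 0 2 0.3; 0 0 0 0 0 4.4 0.3; 0 0 0 0 0 6.8 0.3; 0 0 0 0 0.3 9.2 0.3; 0 0 0 0 0.8 11.6 0.3';python3 -m jog '0 0 0 0 1.5 1.7 0.3; 0 0 0 0 3.8 2.4 0.3; 0 0 0 0 6.1 2.4 0.3; 0 0 0 0 8.4 2.4 0.3; 0 0 0 0 10.7 2.4 0.3';python3 -m jog '0 0 -0.5 -0.1 2.2 0 0.3; 0 0 -1 -0.3 4.4 0 0.3; 0 0 -1.5 -0.5 6.6 0 0.3; 0 0 -1.52 -0.5 8.2 0 0.3; 0 0 -1.52 -0.5 8.45 0 0.3'; python3 -m jog '0 0 0 0 0 -2 0.3; 0 0 0 0 0 -4 0.3; 0 0 0 0 0 -6 0.3; 0 0 0 0 0 -7 0.3; 0 0 0 0 0 -7 0.3'
python3 - <<'E'
from h import *
s=env.state();print(s["ee_pos"],s["ee_rot"],s["time_s"],s["gripper_width"])
x=[530.46,147.9,14.31];a=np.radians(x[2]);d=s["ee_pos"][:2]-np.array(x[:2]);print(d@[np.cos(a),np.sin(a)],d@[-np.sin(a),np.cos(a)])
E
```

```text
time_s: 11.98
ee_pos: [493.6, -342.6, 294.2]
ee_rot: [-179.9, 0.0, 21.9]
force: [-0.2, -0.9, -2.3]
gripper_width: 59.8
time_s: 12.6
ee_pos: [493.4, -73.6, 352.3]
ee_rot: [-180.0, 0.0, 21.9]
force: [0.7, 0.1, -0.2]
gripper_width: 59.4
time_s: 13.22
ee_pos: [480.9, 137.8, 352.1]
ee_rot: [-180.0, 0.1, 14.5]
force: [-0.2, 0.2, -0.8]
gripper_width: 59.6
time_s: 13.85
ee_pos: [480.1, 134.4, 175.8]
ee_rot: [180.0, 0.3, 14.3]
force: [-0.8, -0.2, -1.6]
gripper_width: 59.5
[480.07768386 134.40611783 175.78952085] [179.9706083    0.32964509  14.26942852] 13.85 59.528232575391485
-52.154341909980204 -0.6222991174168356
```

```bash
python3 -m jog '0 0 0 -0.05 0.01 -2 0.3; 0 0 0 -0.05 0.01 -4 0.3; 0 0 0 -0.05 0.01 -5.2 0.3; 0 0 0 -0.05 0.01 -5.6 0.3; 0 0 0 -0.05 0.01 -5.6 0.3'; python3 -m jog '0 0 0 0 0 0 0.3; 0 0 0 0 0 0 0.3'
python3 - <<'E'
from h import *
P=camera_params("wrist");im=grab_frame("wrist");s=env.state();print(s["ee_pos"],s["ee_rot"],s["force"])
x=[530.46,147.9,14.31];a=np.radians(x[2]);d=s["ee_pos"][:2]-np.array(x[:2]);print(d@[np.cos(a),np.sin(a)],d@[-np.sin(a),np.cos(a)])
print(((proj(P,world(x,[[12,0,28],[20,20,28],[20,-20,28],[32,48,57],[32,-48,57],[-3,30,40],[-3,-30,40]]))-[130,60])*3).round().tolist())
save("w6.png",cv2.resize(im[60:260,130:390],None,fx=3,fy=3,interpolation=cv2.INTER_CUBIC))
E
```

```text
time_s: 14.48
ee_pos: [481.5, 136.0, 38.6]
ee_rot: [180.0, -0.1, 14.3]
force: [-0.3, 0.3, -0.5]
gripper_width: 59.7
time_s: 14.72
ee_pos: [481.4, 136.2, 39.0]
ee_rot: [180.0, -0.2, 14.3]
force: [0.1, -0.1, -0.6]
gripper_width: 59.9
[481.18715095 136.11981494  38.77651509] [ 1.79994941e+02 -1.26595749e-01  1.43182591e+01] [-1.17127732  0.73539822 -1.83400381]
-50.655727362902134 0.764001534973884
[[383.0, 242.0], [288.0, 203.0], [479.0, 204.0], [107.0, 137.0], [664.0, 138.0], [235.0, 322.0], [532.0, 322.0]]
```

View pics/w6.png

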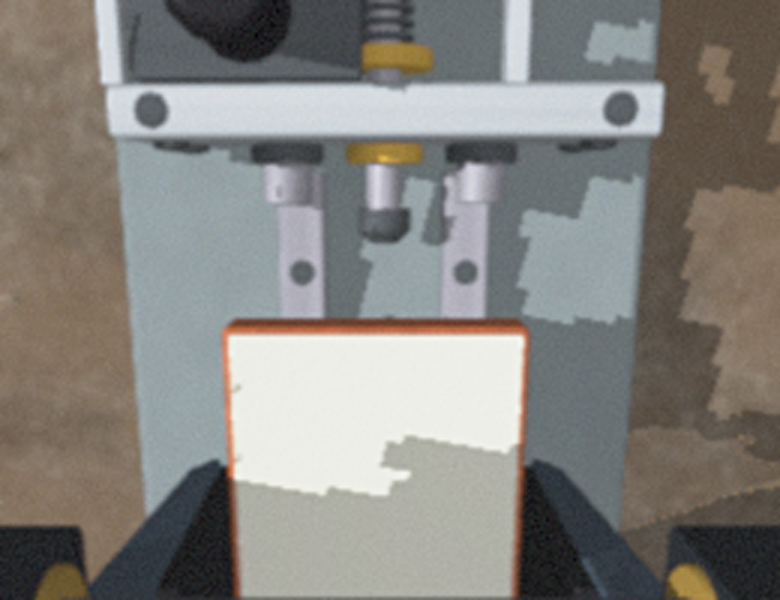

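The tile front edge spans columns 225–528 (centre 376.5, row 322, level). The spindle and studs are centred at ~386, so the tile sits about 1.6 mm left. I'll shift right and lower it onto the runners.

```bash
python3 -m jog '0 0 0 0.016 -0.064 -0.2 0.3; 0 0 0 0.016 -0.064 -0.4 0.3; 0 0 0 0.016 -0.064 -0.5 0.3; 0 0 0 0.016 -0.064 -0.5 0.3; 0 0 0 0.016 -0.064 -0.5 0.3'|tr '\n' ' '; python3 -m jog '0 0 0 0 0 -0.04 0.3; 0 0 0 0 0 -0.04 0.3; 0 0 0 0 0 -0.04 0.3'|tr '\n' ' '; python3 -m jog '0 0 0 0 0 -0.04 0.3; 0 0 0 0 0 -0.04 0.3; 0 0 0 0 0 -0.04 0.3'|tr '\n' ' '
```

```text
time_s: 15.4 ee_pos: [480.9, 134.4, 25.1] ee_rot: [180.0, 0.0, 14.3] force: [0.4, 0.1, -1.1] gripper_width: 59.8 time_s: 15.78 ee_pos: [481.0, 134.4, 24.7] ee_rot: [180.0, -0.0, 14.3] force: [-1.6, -0.2, 6.0] gripper_width: 59.7 time_s: 16.15 ee_pos: [481.0, 134.4, 24.7] ee_rot: [180.0, -0.0, 14.3] force: [-4.2, -0.4, 13.7] gripper_width: 59.6
```

It's seated at z 24.7. I'll ease the down-force and advance along gauge +x.

```bash
python3 -m jog '0 0 0 0 0 0.06 0.3; 0 0 0 0.19 0.05 0.06 0.3; 0 0 0 0.388 0.099 0.06 0.3; 0 0 0 0.388 0.099 0.06 0.3'|tr '\n' ' '; echo; python3 -m jog '0 0 0 0.097 0.025 0 0.3; 0 0 0 0.097 0.025 0 0.3; 0 0 0 0.097 0.025 0 0.3'|tr '\n' ' '; echo;python3 -m jog '0 0 0 0.097 0.025 0 0.3; 0 0 0 0.097 0.025 0 0.3; 0 0 0 0.097 0.025 0 0.3'|tr '\n' ' '
```

```text
time_s: 16.65 ee_pos: [491.0, 136.9, 24.8] ee_rot: [180.0, -0.0, 14.3] force: [-1.5, -0.2, 3.4] gripper_width: 60.2 
time_s: 17.02 ee_pos: [492.3, 137.2, 24.8] ee_rot: [180.0, 0.1, 14.3] force: [-2.7, -0.5, 6.5] gripper_width: 59.9 
time_s: 17.4 ee_pos: [494.9, 137.9, 24.8] ee_rot: [180.0, 0.1, 14.3] force: [-3.3, -1.1, 5.6] gripper_width: 59.6
```

```bash
python3 -m jog '0 0 0 0.05 0.012 0.02 0.3; 0 0 0 0.097 0.025 0.02 0.3; 0 0 0 0.097 0.025 0.02 0.3'|tr '\n' ' '; echo; python3 -m jog '0 0 0 0.05 0.012 0 0.3; 0 0 0 0.058 0.015 0 0.3; 0 0 0 0.058 0.015 0 0.3'|tr '\n' ' '
python3 - <<'E'
from h import *
im=grab_frame("wrist")
save("w7.png",cv2.resize(im[60:260,130:390],None,fx=3,fy=3,interpolation=cv2.INTER_CUBIC))
E
```

```text
time_s: 17.77 ee_pos: [497.2, 138.5, 24.8] ee_rot: [180.0, 0.1, 14.3] force: [-2.1, -0.2, 0.3] gripper_width: 59.6 
time_s: 18.15 ee_pos: [499.0, 139.0, 24.9] ee_rot: [180.0, 0.1, 14.3] force: [-3.6, -1.3, -1.5] gripper_width: 59.9
```

View pics/w7.png

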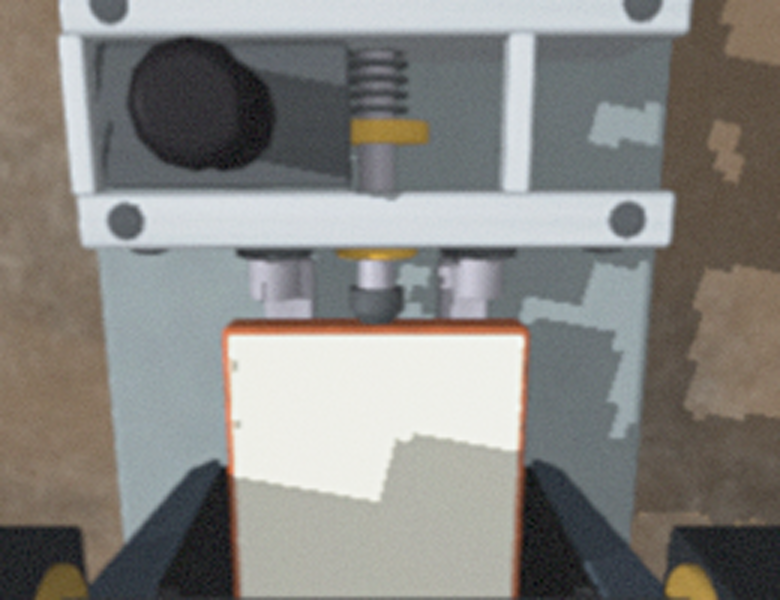

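The tip meets the tile edge at column 377, against a tile centre of 376.5, and the edge is level. Studs are just ahead (front at row ~300). I'll advance to the hard stop in small steps.

```bash
python3 -m jog '0 0 0 0.04 0.01 -0.02 0.3; 0 0 0 0.078 0.02 -0.02 0.3; 0 0 0 0.078 0.02 -0.02 0.3'|tr '\n' ' '; echo; python3 -m jog '0 0 0 0.039 0.01 0 0.3; 0 0 0 0.039 0.01 0 0.3'|tr '\n' ' ';echo; python3 -m jog '0 0 0 0.039 0.01 0 0.3; 0 0 0 0.039 0.01 0 0.3'|tr '\n' ' ';echo; python3 -m jog '0 0 0 0.039 0.01 0 0.3; 0 0 0 0.039 0.01 0 0.3'|tr '\n' ' '
```

```text
time_s: 18.58 ee_pos: [500.6, 139.4, 24.8] ee_rot: [180.0, 0.1, 14.3] force: [-5.0, -1.7, 0.8] gripper_width: 59.9 
time_s: 18.82 ee_pos: [501.2, 139.6, 24.8] ee_rot: [180.0, 0.1, 14.3] force: [-6.2, -2.3, 2.0] gripper_width: 59.5 
time_s: 19.08 ee_pos: [501.9, 139.7, 24.8] ee_rot: [180.0, 0.2, 14.3] force: [-5.1, -2.3, 3.2] gripper_width: 59.6 
time_s: 19.32 ee_pos: [502.5, 139.9, 24.8] ee_rot: [180.0, 0.2, 14.3] force: [-6.4, -1.9, 3.1] gripper_width: 59.5
```

```bash
for i in 1; do python3 -m jog '0 0 0 0.039 0.01 0 0.3; 0 0 0 0.039 0.01 0 0.3'|tr '\n' ' '; echo; python3 -m jog '0 0 0 0.039 0.01 0 0.3; 0 0 0 0.039 0.01 0 0.3'|tr '\n' ' ';echo; python3 -m jog '0 0 0 0.039 0.01 0 0.3; 0 0 0 0.039 0.01 0 0.3'|tr '\n' ' ';done
python3 - <<'E'
from h import *
im=grab_frame("wrist")
save("w8.png",cv2.resize(im[60:260,130:390],None,fx=3,fy=3,interpolation=cv2.INTER_CUBIC))
E
```

```text
time_s: 19.58 ee_pos: [503.2, 140.1, 24.8] ee_rot: [180.0, 0.2, 14.3] force: [-8.9, -2.1, 3.0] gripper_width: 60.2 
time_s: 19.82 ee_pos: [503.6, 140.2, 24.8] ee_rot: [180.0, 0.3, 14.3] force: [-9.2, -2.8, 6.0] gripper_width: 60.1 
time_s: 20.08 ee_pos: [503.6, 140.2, 24.8] ee_rot: [180.0, 0.4, 14.3] force: [-10.9, -2.4, 7.3] gripper_width: 59.5
```

View pics/w8.png

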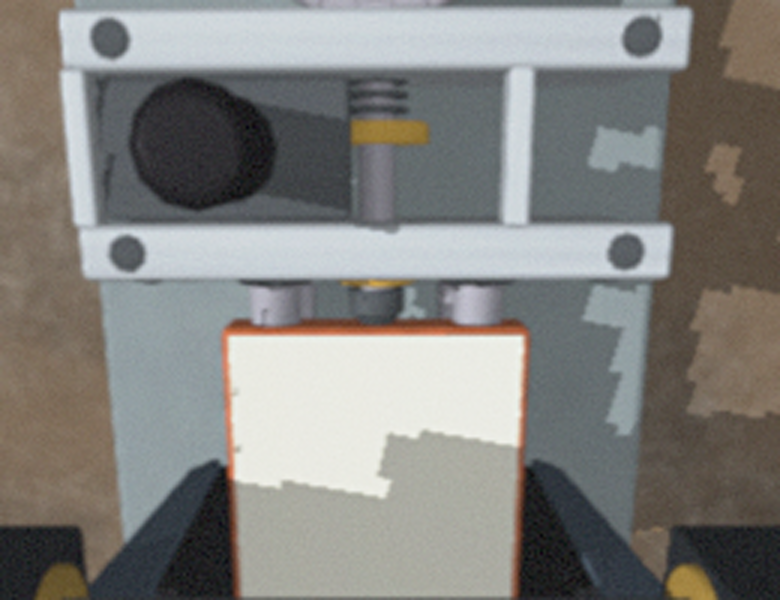

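Both studs meet the tile edge at row ~322 and travel stopped at x = 503.6 as the force rose. One more small step to seat it, then hold and check.

```bash
python3 -m jog '0 0 0 0.039 0.01 -0.01 0.3; 0 0 0 0.039 0.01 -0.01 0.3; 0 0 0 0.039 0.01 -0.01 0.3'|tr '\n' ' '; echo; python3 -m jog '0 0 0 0 0 0 0.3; 0 0 0 0 0 0 0.3; 0 0 0 0 0 0 0.3; 0 0 0 0 0 0 0.3; 0 0 0 0 0 0 0.3'|tr '\n' ' '
python3 - <<'E'
from h import *
im=grab_frame("wrist");s=env.state();print(s["torque"],s["ee_rot"],s["force"])
c=im[145:190,195:320]
save("w9.png",cv2.resize(c,None,fx=6,fy=6,interpolation=cv2.INTER_CUBIC))
E
```

```text
time_s: 20.5 ee_pos: [503.7, 140.2, 24.7] ee_rot: [180.0, 0.5, 14.3] force: [-12.3, -3.6, 9.8] gripper_width: 59.5 
time_s: 21.12 ee_pos: [503.7, 140.2, 24.7] ee_rot: [180.0, 0.5, 14.3] force: [-13.4, -3.2, 9.9] gripper_width: 59.7 [-0.57465217  2.17744097 -0.01536359] [179.99032414   0.52697747  14.329315  ] [-12.96252311  -3.22439918  10.69077133]
```

Moment about z is ≈ 0, so both studs carry the load evenly. The tool has pitched 0.5° by compliance; a small counter-turn keeps the tile flat.

```bash
python3 -m jog '0.025 -0.1 0 0 0 0 0.3; 0.025 -0.1 0 0 0 0 0.3; 0.025 -0.1 0 0 0 0 0.3; 0.025 -0.1 0 0 0 0 0.3'|tr '\n' ' '
python3 - <<'E'
from h import *
P=camera_params("wrist");im=grab_frame("wrist");s=env.state();print(s["torque"],s["ee_rot"],s["force"])
g=im.astype(int); red=(g[...,0]-g[...,2]>60)
for c in (212,222,240,256,275,290,300): 
    r=np.where(red[150:185,c])[0]+150; print(c,r[:6])
E
```

```text
time_s: 21.68 ee_pos: [503.7, 140.2, 24.7] ee_rot: [180.0, 0.0, 14.3] force: [-12.3, -4.9, 10.0] gripper_width: 60.0 [-0.62083056  2.42420075  0.01428382] [1.79990728e+02 1.70832107e-02 1.43275356e+01] [-12.03774347  -2.86925424  11.37757576]
212 [168 169 170 171]
222 [169 170 171]
240 [168 169 170 171]
256 [153 154 155 169 170]
275 [168 169 170 171]
290 [169 170 171]
300 [168 169 170 171]
```

```bash
python3 -c "
from workcell import env
print(env.job_done()); s=env.state(); print(s['time_s'],s['ee_pos'],s['force'])"
```

```text
the job is handed in; nothing more can be done
None
the job is handed in; nothing more can be done
```

The oblong tile is lying on the runners, pressed against the spindle and both studs, and the gripper is still holding it there. I handed the job in at about 22 s.

- **Lock:** I pushed the knob left until it stopped moving and the force rose to 18 N. The wrist picture then put the knob within about 1 mm of where it should be at 24 mm.
- **Placing:** I gripped the oblong tile across its 60 mm width and corrected it 1.6 mm to the right before setting it down. At spindle contact the tip was level with the middle of the tile's edge in the picture.
- **Pressing:** Travel stopped at the studs, and I hold it there with about 12–13 N, of which the spring takes about 5.4 N. In the last picture I viewed, both studs met the edge, before one last small push.
- **Last checks:** The twisting moment about the vertical is about 0.01 N m, tool yaw is 14.33° against the gauge's 14.31°, and the tile's edge shows level to one pixel row. The tool had tipped 0.5° while pressing, so I turned it back to about 0°.

**Checks that disagreed or failed:**
- My first estimate of the gauge position was about 5 mm off, because the arm was still settling. I replaced it with a second measurement.
- The final close-up could not be viewed because the picture limit was reached. The last check of the contact relies on forces and the pixel rows of the edge.

I did not touch the square tile, the tape or the rib.

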